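# Rehang the rinsed cast's basket on the drying stand

## Robot

A 6-joint arm with a two-finger parallel gripper is mounted at the origin on a cart in front of the work surface, level with it; the furniture and walls round the work are solid. World frame = base frame: x ahead of the robot, y to its left, z up, the work surface at z = 0. Lengths are in mm, angles in rad, forces in N, time in s.
With the tool pointing down it reaches from about 350 to 875 mm from the base axis. Payload 4.2 kg.
Tool frame: the origin (TCP) lies midway between the tips of the shut fingers; the grasp point (between the pads) lies 19 mm behind it; z points along the fingers, y is the direction in which the jaws open and shut (so a half turn about z gives the same grasp; the last joint's range is limited). The gripper opens to 85 mm and grips with 20 to 120 N. Pads are 22 mm wide; open, the fingers measure 114 mm over their backs; the gripper's body (76 mm by 85 mm) begins 54 mm behind the grasp point. The pads swing forward as they close: fully open they stand 13 mm farther back than shut.
Start: joints at [1.382, 0.385, 0.008, 0, -1.194, -0.259], TCP at [270.581, 563.369, 231.312] pointing down, gripper open.
Joint ranges: [-3.14, 3.14], [-1.21, 2.06], [-1.07, 1.41], [-3.16, 2.05], [-2.99, -0.16], [-3.1, 3.1]. Speed limits (rad/s): [2.79, 2.79, 3.14, 3.14, 3.14, 3.14].

## Interface

Orientations are given as a unit quaternion [x, y, z, w].
In Python, from bench import arm gives the robot as it stands.
- The arm moves only by the tool servo_tool, never from a script. Its argument "rows" is a list of rows, each an object of numbers: "fingers": the finger opening in cm, from 0 to 8.54; "x", "y", "z": the shift along the tool's x, y, z in cm; "turn": the turn about the tool's z in degrees. A call has 1 to 10 rows; each row shifts and turns the commanded pose from where the row before left it, along the tool's axes as they then stand; what a row does not reach is not made up. A row lasts 1/12 s, in which the tool goes at most 41.7 mm and 7.16 degrees, less where a joint would pass 70% of its speed; a pose out of reach is approached as far as the arm can. A call is refused whole if a number of a shift passes 4.17 or a number of a turn 7.16, either way. A call with a gripper value outside its range is refused whole. The fingers move at their own pace and stop on an object; the grip force is fixed at half the most. Time passes only in rows, so rows that do not move let the fingers close. It gives the time, the measured TCP pose, the force and the opening at its end, in the units of the state.
- arm.read_state(): the state, without advancing time (a new reading comes with each control period).
- arm.get_image(name): name is "side" or "top" or "wrist"; returns (picture, depth): 420x560x3 uint8, red, green, blue; 420x560 float32, mm along the optical axis (not along the pixel's ray), 0 where there is no reading.
- arm.camera_model(name): a dict with "fx", "fy", "cx", "cy" (pixels), "k1" (the pictures are not rectified: a ray, as slopes to the right and down, at radius r is drawn at 1 + k1 r^2 times it, then the intrinsics apply), "pose" (4x4, takes a point from camera to world coordinates). Camera axes: x right, y down, z forward; pixel columns grow to the right and rows downward; lengths in mm; the calibration is good to about 2 mm. A picture is of the moment at which its call begins: read the wrist's pose just before it. camera_model takes no time and is no camera call; for the wrist camera it gives the pose at the moment of the call.
- arm.job_done(): hands the job in, once; it reports no verdict.
The state is a dict: "clock": time; "joints": joint angles; "joint_vel": joint speeds; "joint_efforts": joint torques, N m; "position": TCP position; "ee_rot": TCP orientation; "contact_force": force on the tool from outside, world axes, zero at the start; "wrist_torque": the same for the moment, N m; "gripper_width": finger opening in mm.
Only numpy, scipy, OpenCV 4.12 (cv2) and the standard library are available. Lean on these libraries where they do the work, as an engineer would, in place of code of your own. Each camera call takes 0.05 s, during which the arm holds its last target.

## Task

The white dental cast in the wire basket has been rinsed. Lift the basket off the hooks of its stand and hang it by its bar in the seats of the empty stand's twin hook, carrying it level with the cast inside and without setting it down on the way; the empty hook's height is not known exactly, so feel for it and neither drop the basket onto it nor press down hard. Leave the basket hanging there by itself, and leave the other things on the bench where they are.

Things in the scene. Friction and masses are not known exactly. Their poses are not given: they have to be found in the camera images.
- rinse_stand: Stand on which the basket hangs at the start, fixed to the bench: grey drip tray 250 x 180 mm, rim 13 mm high, steel tube at its back. Origin on the tube axis at the underside; x points away from the hooks (hooks and tray lie on its -x side), y along the hung bar, z up. Its twin hook, like the drying stand's, carries the basket.
- drying_stand: Second, identical, empty stand, fixed; same origin and axes. Twin hook: two prongs of 8 mm round steel wire at y = +48 and -48 mm run forward (-x) from the tube to seats at x = -130 mm. The hook's height is NOT measured: the axis of a bar resting in the seats is somewhere 205 to 250 mm above the underside. The hook is rigid; the tube's rod ends at most 20 mm above that axis.
- seat_mark (a point): Point of the drying stand at bench height (z = 0) straight below the middle between its two seats. Same axes as the stand. Each seat is a U of wire, open at the top, 17 mm wide at the height of a seated bar's axis and 24 mm at its mouth. The upturned front tip (-x side) ends 24 mm, the straight prong behind lies 16 mm, above the axis of a seated bar.
- basket_grip (a point): Centre of the grip on the basket's bar. Wire basket 110 (x) x 150 (y) x 42 mm; rigid bail with uprights at y = +75 and -75 mm and a round bar, 10 mm thick, along y, 165 mm above the basket's underside. Flat-sided grey sleeve in its middle: 12 mm in x (grip across this), 56 in y, 16 in z; the prongs reach through the bail under the bar, beside it. x as the stand's x. Basket with cast: 3 to 5 N.
- cast_centre (a point): Centre of the white dental cast, 66 x 70 x 47 mm, about 0.15 kg, loose on the basket's floor; z up. It lies 137 mm, its top 114 mm and the basket's rim 123 mm below the bar's axis. So while the prongs are inside the bail, a bar that is over the tips stays clear of the prongs below only if lifted no more than about 100 mm above its seat.
- dropper: Brown dropper bottle, 33 mm in diameter, 102 mm high, standing loose on the bench between the stands; origin at the centre of its underside. To be left alone.
- jar: Small white jar with a blue lid, 48 mm in diameter, 62 mm high, standing loose between the stands; origin at the centre of its underside. To be left alone.
- framework: Curved metal denture framework, 32 x 59 x 15 mm, lying loose in the drying stand's tray below the hooks; origin at the centre of its underside. To be left alone.
Mind the look-alikes: they are no part of the job. Leave any purple look-alike of the part that bears cast_centre alone.

How it is judged:
By the outcome, as a careful person would: the job done as asked, in the order asked, and still so for the second after the job is handed in, with the robot touching nothing.
It also fails if it takes over 59 s, if anything falls off the work surface, if the arm or the gripper's body presses on something with over 40 N, if the wrist force passes 120 N, or if a joint passes its speed limit or range.

## Working session

There is one attempt and no reset: what is moved stays moved. The work goes in short steps, Python scripts to look and compute and a tool call to move; the robot and the scene stay as the last step left them, time stands still between calls to the robot, and variables do not carry over. Pictures are saved under pics/ and viewed, and the job is handed in when it is done.

Besides the shell and the picture viewer there is one more tool, called after "Call:" as name([rows], argument=value, ...), one row to a line, values as JSON. servo_tool: Moves the arm, as the interface text tells. Its arguments: {"type":"object","properties":{"rows":{"type":"array","items":{"type":"object","properties":{"fingers":{"type":"number"},"x":{"type":"number"},"y":{"type":"number"},"z":{"type":"number"},"turn":{"type":"number"}}}}},"required":["rows"]}

```bash
mkdir -p pics; ls
cat > h.py <<'E'
import numpy as np,cv2
from bench import arm
def snap(n,tag):
    m=arm.camera_model(n); im,d=arm.get_image(n)
    cv2.imwrite(f'pics/{tag}.png',im[:,:,::-1]); np.savez(f'pics/{tag}.npz',im=im,d=d,pose=np.array(m['pose']),K=np.array([m['fx'],m['fy'],m['cx'],m['cy'],m['k1']]))
def load(tag): return np.load(f'pics/{tag}.npz')
def ray(s,u,v):
    fx,fy,cx,cy,k=s['K']; X=np.array([[[u,v]]],float)
    return cv2.undistortPoints(X,np.array([[fx,0,cx],[0,fy,cy],[0,0,1]]),np.array([k,0,0,0,0.]))[0,0]
def pt(s,u,v,d=None):
    if d is None: d=s['d'][int(round(v)),int(round(u))]
    a=ray(s,u,v); p=s['pose']@np.array([a[0]*d,a[1]*d,d,1]); return p[:3]
def atz(s,u,v,z):
    a=ray(s,u,v); P=s['pose']; r=P[:3,:3]@np.array([a[0],a[1],1]); o=P[:3,3]; return o+r*(z-o[2])/r[2]
def proj(s,p):
    fx,fy,cx,cy,k=s['K']; q=np.linalg.inv(s['pose'])@np.append(p,1); a=q[:2]/q[2]; r=a@a; a=a*(1+k*r); return np.array([fx*a[0]+cx,fy*a[1]+cy])
E
python3 - <<'E'
from h import *
print(arm.read_state())
for n in ['side','top','wrist']:
    snap(n,n+'0'); print(n,np.round(load(n+'0')['pose'],3).tolist(), load(n+'0')['K'])
E
```

```text
pics
{'clock': 0.0, 'joints': array([ 1.38159544e+00,  3.85585998e-01,  6.58910630e-03, -4.85164508e-04,
       -1.19401635e+00, -2.58606752e-01]), 'joint_vel': array([ 0.00018981, -0.00037596, -0.00035621, -0.00130335, -0.00021146,
        0.00015422]), 'joint_efforts': array([ 5.09141246e-04, -3.92291522e+01,  1.88400578e+01,  4.18611825e+00,
       -4.69834442e-03, -5.88027802e-06]), 'position': array([270.34527565, 562.83794547, 230.19151062]), 'ee_rot': array([ 9.75017585e-01, -2.22124804e-01, -1.86872376e-04,  1.11561062e-03]), 'contact_force': array([-0.0806661 , -0.29711623, -0.51894007]), 'wrist_torque': array([ 0.0037986 , -0.07596226,  0.06024917]), 'gripper_width': 85.5255762723223}
side [[0.93, -0.191, 0.315, 124.322], [-0.368, -0.434, 0.822, -977.545], [-0.02, -0.88, -0.474, 780.838], [0.0, 0.0, 0.0, 1.0]] [ 5.37385616e+02  5.37385616e+02  2.86673400e+02  2.12096005e+02
 -1.31149788e-01]
top [[-0.026, -0.991, 0.13, 372.826], [-1.0, 0.025, -0.012, 103.241], [0.009, -0.13, -0.991, 1617.422], [0.0, 0.0, 0.0, 1.0]] [ 5.32306816e+02  5.32306816e+02  2.82633021e+02  2.18348804e+02
 -2.02031326e-01]
wrist [[-0.433, -0.869, -0.241, 331.323], [-0.901, 0.418, 0.113, 534.016], [0.002, 0.266, -0.964, 373.536], [0.0, 0.0, 0.0, 1.0]] [3.14193809e+02 3.14193809e+02 2.77666661e+02 2.09605817e+02
 1.65250023e-02]
```

View pics/side0.png

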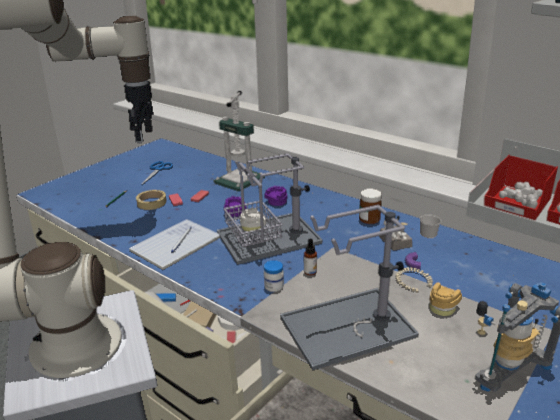

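View pics/top0.png

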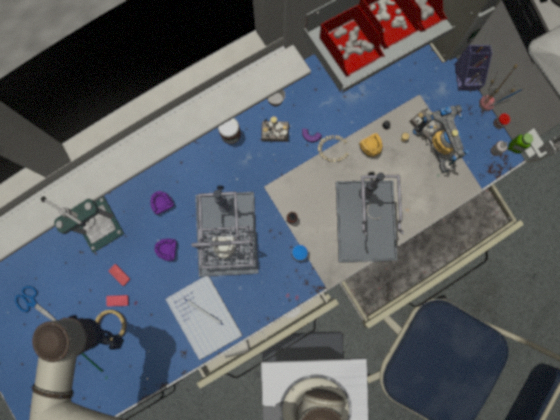

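View pics/wrist0.png

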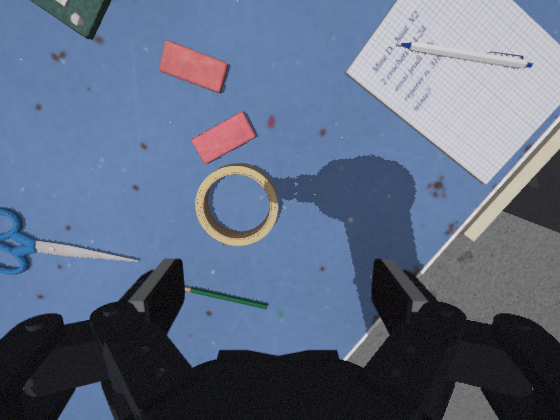

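Run:
```python
import cv2
a=cv2.imread('pics/top0.png'); c1=cv2.resize(a[180:285,185:270],None,fx=7,fy=5.7*1,interpolation=cv2.INTER_CUBIC)
cv2.imwrite('pics/t1.png',cv2.resize(a[180:285,180:280],None,fx=5.7,fy=5.7,interpolation=cv2.INTER_CUBIC))
cv2.imwrite('pics/t2.png',cv2.resize(a[165:270,320:420],None,fx=5.7,fy=5.7,interpolation=cv2.INTER_CUBIC))
b=cv2.imread('pics/side0.png')
cv2.imwrite('pics/s1.png',cv2.resize(b[140:270,205:330],None,fx=4.6,fy=4.6,interpolation=cv2.INTER_CUBIC))
cv2.imwrite('pics/s2.png',cv2.resize(b[190:370,270:420],None,fx=3.3,fy=3.3,interpolation=cv2.INTER_CUBIC))
```

```text
(no output)
```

View pics/t1.png

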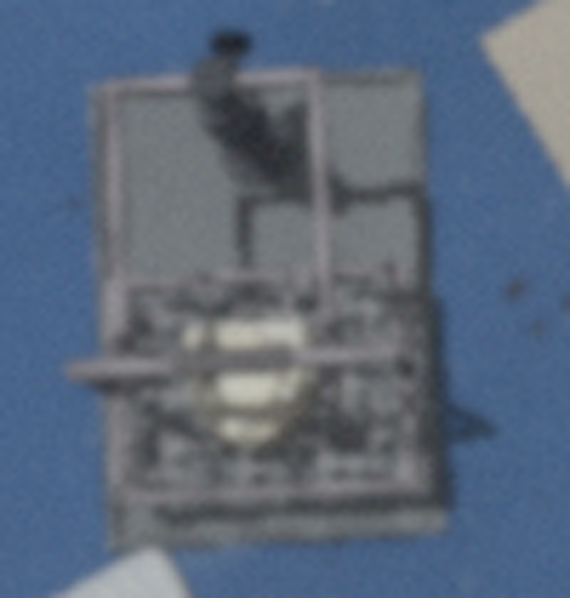

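View pics/t2.png

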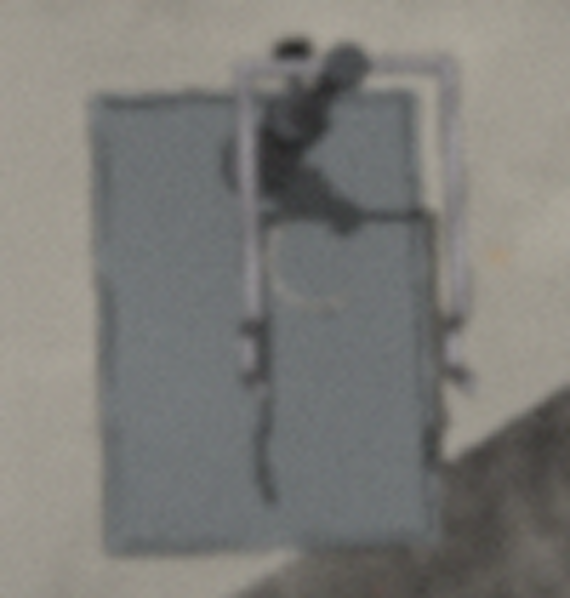

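View pics/s1.png

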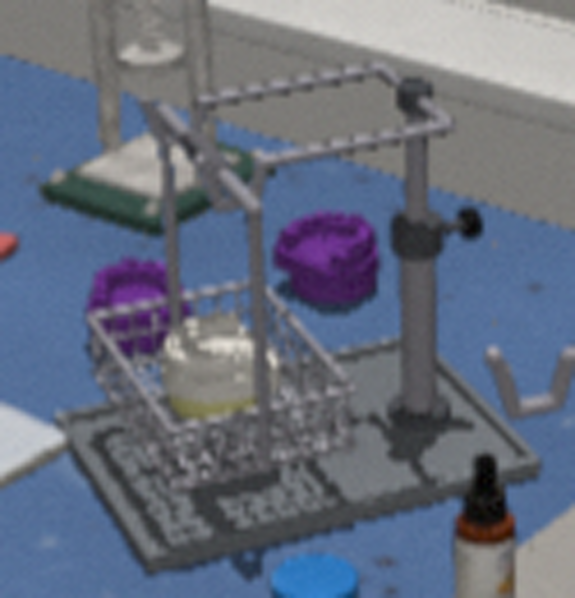

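View pics/s2.png

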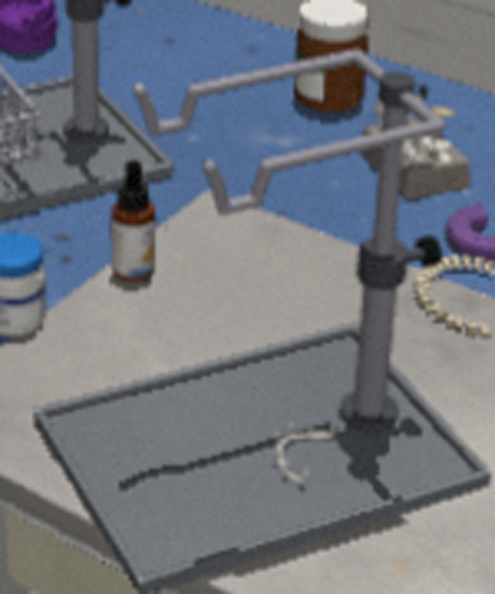

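```bash
cat >> h.py <<'E'
def tri(obs):
    A=np.zeros((3,3));b=np.zeros(3);L=[]
    for s,u,v in obs:
        a=ray(s,u,v);P=s['pose'];r=P[:3,:3]@np.array([a[0],a[1],1]);r/=np.linalg.norm(r);M=np.eye(3)-np.outer(r,r);A+=M;b+=M@P[:3,3];L.append((M,P[:3,3]))
    p=np.linalg.solve(A,b);return p,[round(float(np.linalg.norm(M@(p-o))),1) for M,o in L]
E
python3 - <<'E'
from h import *
T=load('top0');S=load('side0')
t1=lambda u,v:(T,u/5.7+180-.41,v/5.7+180-.41)
t2=lambda u,v:(T,u/5.7+320-.41,v/5.7+165-.41)
s1=lambda u,v:(S,u/4.6+205-.39,v/4.6+140-.39)
s2=lambda u,v:(S,u/3.3+270-.35,v/3.3+190-.35)
for n,a,b in [('barL',t1(72,372),s1(150,107)),('barR',t1(402,353),s1(258,202)),('sleeve',t1(242,360),s1(210,170)),
 ('d prong corner L',t2(245,67),s2(365,58)),('corner R',t2(452,65),s2(435,125)),('tipL',t2(252,377),s2(140,90)),('tipR',t2(463,380),s2(210,165)),
 ('rodtop',t2(350,62),s2(397,82)),('bendL',t2(250,328),s2(195,90)),('bendR',t2(457,325),s2(267,165)),
 ('trayFL',t2(107,550),s2(40,415)),('trayFR',t2(440,543),s2(140,585)),('trayBR',t2(412,95),s2(490,480)),('trayBL',t2(92,100),s2(352,335)),
 ('R prong corner L',t1(105,90),s1(380,72)),('R corner R',t1(318,75),s1(450,122))]:
    p,e=tri([a,b]); print(n,np.round(p,1),e)
E
```

```text
barL [488.1 329.  210.4] [4.3, 4.3]
barR [497.3 173.3 213. ] [0.1, 0.1]
sleeve [495.7 249.4 200.8] [1.2, 1.2]
d prong corner L [ 657.8 -126.9  257. ] [0.9, 0.9]
corner R [ 653.3 -221.8  260.1] [2.3, 2.3]
tipL [ 509.7 -120.5  264.4] [3.3, 3.3]
tipR [ 507.3 -217.7  265.7] [1.4, 1.4]
rodtop [ 655.4 -173.5  264.1] [1.6, 1.6]
bendL [ 538.4 -123.8  258.5] [2.8, 2.8]
bendR [ 537.4 -219.8  258.6] [3.0, 3.0]
trayFL [449.  -82.8   4.6] [0.0, 0.0]
trayFR [ 445.8 -261.9    9. ] [1.2, 1.2]
trayBR [ 693.  -261.4    4.3] [0.7, 0.7]
trayBL [692.9 -84.4   1.5] [0.9, 0.9]
R prong corner L [623.7 311.1 215.9] [0.7, 0.7]
R corner R [626.7 210.  222.6] [0.9, 0.9]
```

Call:
servo_tool([
  {"turn":6.8,"z":-1.1},
  {"turn":6.8,"z":-1.1},
  {"turn":6.8,"z":-1.1},
  {"turn":6.8,"z":-1.1},
  {"turn":6.8,"z":-1.1},
  {"turn":6.8,"z":-1.1},
  {"turn":6.8,"z":-1.1},
  {"turn":6.8,"z":-1.1},
  {"turn":6.7,"z":-1.1},
])

```text
invalid input at $.rows[0]: expected keys fingers, x, y, z, turn
```

Call:
servo_tool([
  {"x":3.2,"y":-2.1},
  {"x":3.2,"y":-2.1},
  {"x":3.2,"y":-2.1},
  {"x":3.2,"y":-2.1},
  {"x":3.2,"y":-2.1},
  {"x":3.2,"y":-2.1},
  {"x":3.2,"y":-2.1},
  {"x":3.2,"y":-2.1},
  {"x":3.2,"y":-2.1},
  {"x":3.2,"y":-2.1},
])

```text
invalid input at $.rows[0]: expected keys fingers, x, y, z, turn
```

Call:
servo_tool([
  {},
  {},
  {},
])

```text
invalid input at $.rows[0]: expected keys fingers, x, y, z, turn
```

Run:
```python
from h import *
snap('wrist','w1');s=arm.read_state();print(s['clock'],s['position'],s['ee_rot'],s['joints'])
q=s['ee_rot'];print(np.degrees(2*np.arctan2(q[1],q[0])))
```

```text
0.2 [270.4504758  563.08016421 230.64601773] [ 9.75033287e-01 -2.22057766e-01 -8.64275568e-05  6.56563709e-04] [ 1.38161455e+00  3.85261180e-01  7.15441488e-03 -2.34837821e-04
 -1.19399590e+00 -2.58580618e-01]
-25.65985437981971
```

View pics/w1.png

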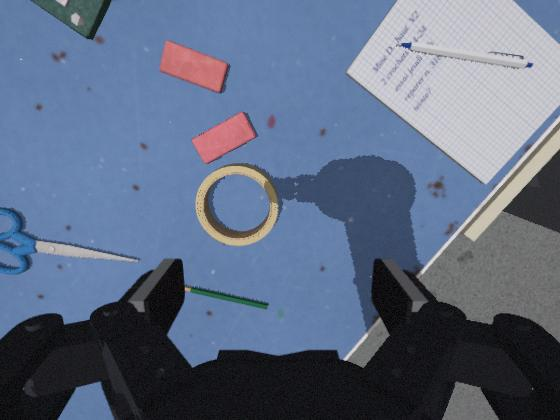

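All keys are needed in each row; the arm has not moved.

Call:
servo_tool([
  {"fingers":8.5,"x":0,"y":0,"turn":6.8,"z":-1.1},
  {"fingers":8.5,"x":0,"y":0,"turn":6.8,"z":-1.1},
  {"fingers":8.5,"x":0,"y":0,"turn":6.8,"z":-1.1},
  {"fingers":8.5,"x":0,"y":0,"turn":6.8,"z":-1.1},
  {"fingers":8.5,"x":0,"y":0,"turn":6.8,"z":-1.1},
  {"fingers":8.5,"x":0,"y":0,"turn":6.8,"z":-1.1},
  {"fingers":8.5,"x":0,"y":0,"turn":6.8,"z":-1.1},
  {"fingers":8.5,"x":0,"y":0,"turn":6.8,"z":-1.1},
  {"fingers":8.5,"x":0,"y":0,"turn":6.7,"z":-1.1},
])

```text
clock: 0.95
position: [270.5, 563.2, 330.5]
ee_rot: [0.725, -0.689, 0.0, 0.0]
contact_force: [-0.1, 0.2, 0.5]
gripper_width: 85.2
```

Call:
servo_tool([
  {"fingers":8.5,"x":3.2,"y":-2.1,"z":0,"turn":0},
  {"fingers":8.5,"x":3.2,"y":-2.1,"z":0,"turn":0},
  {"fingers":8.5,"x":3.2,"y":-2.1,"z":0,"turn":0},
  {"fingers":8.5,"x":3.2,"y":-2.1,"z":0,"turn":0},
  {"fingers":8.5,"x":3.2,"y":-2.1,"z":0,"turn":0},
  {"fingers":8.5,"x":3.2,"y":-2.1,"z":0,"turn":0},
  {"fingers":8.5,"x":3.2,"y":-2.1,"z":0,"turn":0},
  {"fingers":8.5,"x":3.2,"y":-2.1,"z":0,"turn":0},
  {"fingers":8.5,"x":3.2,"y":-2.1,"z":0,"turn":0},
  {"fingers":8.5,"x":3.2,"y":-2.1,"z":0,"turn":0},
])

```text
clock: 1.78
position: [499.0, 254.0, 330.3]
ee_rot: [0.727, -0.687, -0.0, -0.0]
contact_force: [0.9, 0.1, -0.3]
gripper_width: 84.8
```

Call:
servo_tool([
  {"fingers":8.5,"x":0,"y":0,"z":0,"turn":0},
  {"fingers":8.5,"x":0,"y":0,"z":0,"turn":0},
  {"fingers":8.5,"x":0,"y":0,"z":0,"turn":0},
])

```text
clock: 2.03
position: [498.3, 255.6, 330.0]
ee_rot: [0.727, -0.687, -0.0, 0.0]
contact_force: [0.6, -0.1, -0.7]
gripper_width: 85.0
```

Run:
```python
from h import *
snap('wrist','w1');s=arm.read_state();print(s['clock'],s['position'],s['ee_rot'],s['joints'])
q=s['ee_rot'];print(np.degrees(2*np.arctan2(q[1],q[0])))
```

```text
2.0833 [497.97742798 256.21841536 330.13592922] [ 7.27005246e-01 -6.86631878e-01 -1.43725023e-04  1.27301288e-04] [ 7.64407381e-01  2.20396074e-01  2.00160159e-02 -2.80077859e-04
 -1.37068480e+00 -7.07247347e-01]
-86.72816325298544
```

View pics/w1.png

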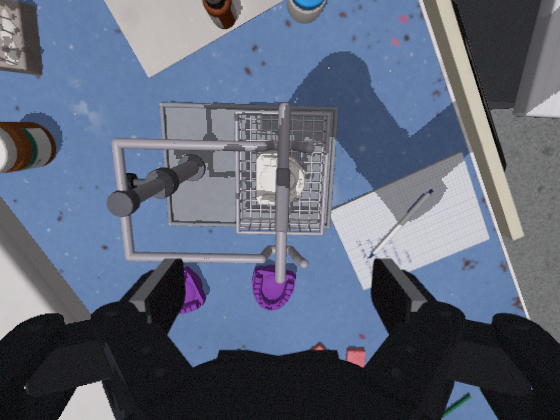

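Run:
```python
from h import *
a=cv2.imread('pics/w1.png')
cv2.imwrite('pics/w1c.png',cv2.resize(a[90:290,100:340],None,fx=3,fy=3,interpolation=cv2.INTER_CUBIC))
s=load('w1')
for u,v in [(284,108),(284,130),(284,150),(283,178),(283,200),(282,215),(281,240),(281,270),(160,146),(220,146),(160,258),(240,258),(122,203)]:
    print(u,v,np.round(pt(s,u,v),1))
```

```text
284 108 [497.8 177.  213.8]
284 130 [496.7 193.7 212.7]
284 150 [495.8 209.4 213.9]
283 178 [495.2 232.  216.3]
283 200 [494.1 250.5 216.7]
282 215 [494.2 263.5 217.2]
281 240 [493.6 288.  212.4]
281 270 [491.9 316.5 213.4]
160 146 [592.3 211.  224.2]
220 146 [545.8 208.2 225. ]
160 258 [596.3 305.4 224.8]
240 258 [528.1 301.8 224.3]
122 203 [623.  257.4 228.4]
```

View pics/w1c.png

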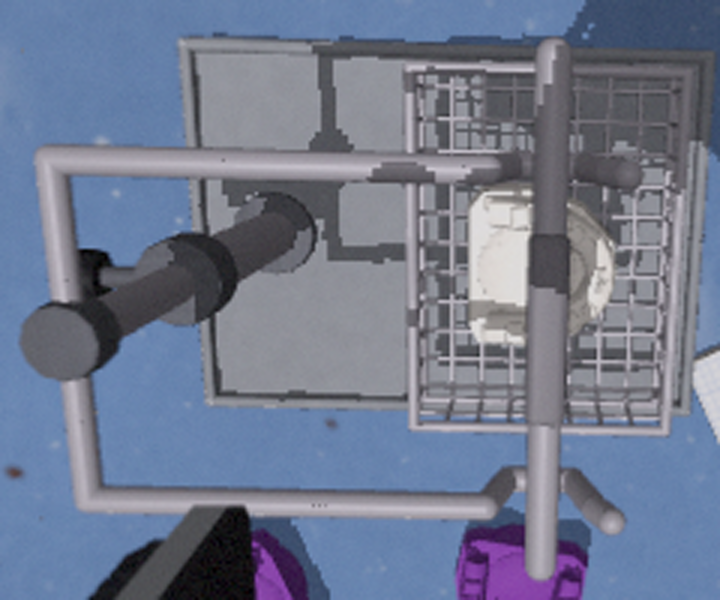

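Call:
servo_tool([
  {"fingers":8.5,"x":0.53,"y":0.4,"z":0,"turn":0.9},
  {"fingers":6,"x":0,"y":0,"z":2.8,"turn":0},
  {"fingers":5,"x":0,"y":0,"z":2.8,"turn":0},
  {"fingers":4,"x":0,"y":0,"z":2.8,"turn":0},
  {"fingers":4,"x":0,"y":0,"z":2.8,"turn":0},
  {"fingers":4,"x":0,"y":0,"z":2.8,"turn":0},
  {"fingers":4,"x":0,"y":0,"z":0,"turn":0},
  {"fingers":4,"x":0,"y":0,"z":0,"turn":0},
])

```text
clock: 2.75
position: [493.7, 250.4, 189.8]
ee_rot: [0.722, -0.692, 0.0, 0.002]
contact_force: [0.4, 0.7, 0.6]
gripper_width: 39.9
```

Run:
```python
from h import *
snap('wrist','w2');s=arm.read_state();print(s['clock'],s['position'],s['contact_force'],s['gripper_width'])
q=s['ee_rot'];print(np.degrees(2*np.arctan2(q[1],q[0])))
```

```text
2.8 [494.89673175 251.14005037 191.5636115 ] [ 0.27699423 -0.82373511  0.28853571] 39.812863447970045
-87.56009393485444
```

View pics/w2.png

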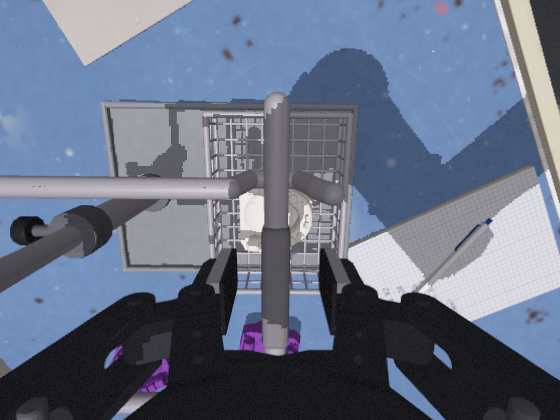

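Call:
servo_tool([
  {"fingers":4,"x":0,"y":-0.18,"z":0.1,"turn":0},
  {"fingers":2,"x":0,"y":0,"z":0,"turn":0},
  {"fingers":1,"x":0,"y":0,"z":0,"turn":0},
  {"fingers":0.5,"x":0,"y":0,"z":0,"turn":0},
  {"fingers":0.5,"x":0,"y":0,"z":0,"turn":0},
  {"fingers":0.5,"x":0,"y":0,"z":0,"turn":0},
  {"fingers":0.5,"x":0,"y":0,"z":0,"turn":0},
])

```text
clock: 3.38
position: [497.2, 250.7, 190.8]
ee_rot: [0.722, -0.692, 0.0, -0.001]
contact_force: [-0.1, 0.6, 5.1]
gripper_width: 10.7
```

Call:
servo_tool([
  {"fingers":0.5,"x":0,"y":0,"z":0,"turn":0},
  {"fingers":0.5,"x":0,"y":0,"z":0,"turn":0},
])

```text
clock: 3.55
position: [497.3, 250.7, 190.8]
ee_rot: [0.722, -0.692, 0.0, -0.001]
contact_force: [-1.2, -0.9, 6.8]
gripper_width: 10.7
```

Run:
```python
from h import *
snap('wrist','w3');s=arm.read_state();print(s['clock'],s['position'],s['contact_force'],s['wrist_torque'],s['gripper_width'])
```

```text
3.6 [497.24366745 250.72436732 190.80569971] [-1.05316205  0.46723807  5.78644564] [-0.05769945  0.2952983   0.10196407] 10.66255598952189
```

View pics/w3.png

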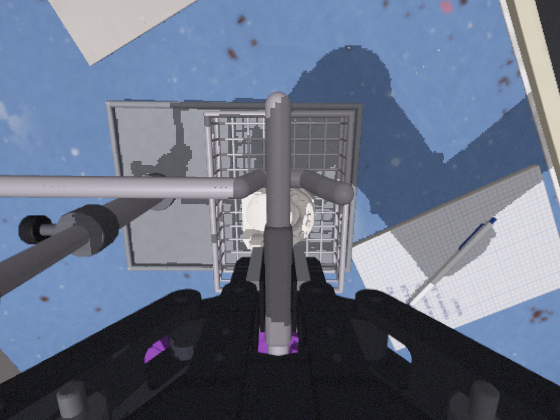

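Call:
servo_tool([
  {"fingers":0.5,"x":0,"y":0,"z":-0.2,"turn":0},
  {"fingers":0.5,"x":0,"y":0,"z":-0.4,"turn":0},
  {"fingers":0.5,"x":0,"y":0,"z":-0.5,"turn":0},
  {"fingers":0.5,"x":0,"y":0,"z":-0.6,"turn":0},
  {"fingers":0.5,"x":0,"y":0,"z":-0.7,"turn":0},
  {"fingers":0.5,"x":0,"y":0,"z":-0.8,"turn":0},
  {"fingers":0.5,"x":0,"y":0,"z":-0.8,"turn":0},
  {"fingers":0.5,"x":0,"y":0,"z":-0.6,"turn":0},
  {"fingers":0.5,"x":0,"y":0,"z":-0.4,"turn":0},
  {"fingers":0.5,"x":0,"y":0,"z":0,"turn":0},
])

```text
clock: 4.43
position: [496.9, 250.7, 240.7]
ee_rot: [0.721, -0.692, 0.0, -0.001]
contact_force: [0.9, 0.3, -3.4]
gripper_width: 11.0
```

Run:
```python
from h import *
snap('side','s4');s=arm.read_state();print(s['clock'],s['position'],s['contact_force'],s['wrist_torque'],s['gripper_width'])
a=cv2.imread('pics/s4.png')
cv2.imwrite('pics/s4c.png',cv2.resize(a[100:270,205:330],None,fx=3.5,fy=3.5,interpolation=cv2.INTER_CUBIC))
T=load('top0')
for n,u,v,z in [('dropper',293,217,102),('jar',300,253,62)]: print(n,atz(T,u,v,z))
```

```text
4.4833 [496.58110719 250.47112757 239.88560209] [-0.35942981 -0.27026669 -4.59541719] [-0.04099193  0.0178519  -0.02253323] 10.961498993353837
dropper [574.59626191  54.29357037 102.        ]
jar [473.16605219  35.57506692  62.        ]
```

View pics/s4c.png

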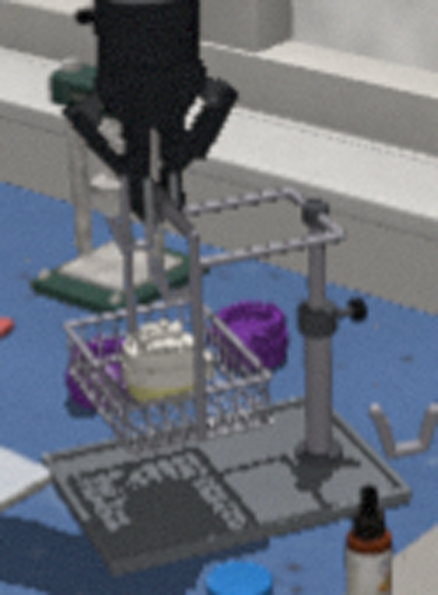

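Call:
servo_tool([
  {"fingers":0.5,"x":0,"y":0.4,"z":0,"turn":0},
  {"fingers":0.5,"x":0,"y":0.9,"z":0,"turn":0},
  {"fingers":0.5,"x":0,"y":1.3,"z":0,"turn":0},
  {"fingers":0.5,"x":0,"y":1.6,"z":0,"turn":0},
  {"fingers":0.5,"x":0,"y":1.6,"z":0,"turn":0},
  {"fingers":0.5,"x":0,"y":1.6,"z":0,"turn":0},
  {"fingers":0.5,"x":0,"y":1.6,"z":0,"turn":0},
  {"fingers":0.5,"x":0,"y":1.2,"z":0,"turn":0},
  {"fingers":0.5,"x":0,"y":0.7,"z":0,"turn":0},
  {"fingers":0.5,"x":0,"y":0.2,"z":0,"turn":0},
])

```text
clock: 5.32
position: [384.3, 245.5, 239.4]
ee_rot: [0.722, -0.692, -0.0, 0.0]
contact_force: [1.1, 0.0, -3.7]
gripper_width: 10.7
```

Call:
servo_tool([
  {"fingers":0.5,"x":0,"y":0,"z":-0.3,"turn":0},
  {"fingers":0.5,"x":0,"y":0,"z":-0.7,"turn":0},
  {"fingers":0.5,"x":0,"y":0,"z":-1.0,"turn":0},
  {"fingers":0.5,"x":0,"y":0,"z":-1.2,"turn":0},
  {"fingers":0.5,"x":0,"y":0,"z":-1.2,"turn":0},
  {"fingers":0.5,"x":0,"y":0,"z":-1.0,"turn":0},
  {"fingers":0.5,"x":0,"y":0,"z":-0.5,"turn":0},
  {"fingers":0.5,"x":0,"y":0,"z":-0.1,"turn":0},
])

```text
clock: 5.98
position: [386.3, 246.2, 300.6]
ee_rot: [0.721, -0.693, 0.0, -0.001]
contact_force: [-0.4, 0.0, -4.9]
gripper_width: 10.6
```

Run:
```python
from h import *
snap('side','s5');s=arm.read_state();print(s['clock'],s['position'],s['contact_force'],s['wrist_torque'],s['gripper_width'])
```

```text
6.0333 [385.90859221 245.98704337 299.86482054] [-0.72670427  0.61992041 -2.86071974] [0.02941567 0.02201996 0.0338381 ] 10.891679893954718
```

View pics/s5.png

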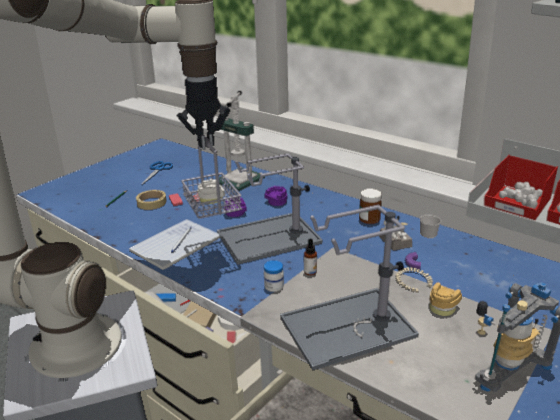

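Call:
servo_tool([
  {"fingers":0.5,"x":0.4,"y":0,"z":0,"turn":0},
  {"fingers":0.5,"x":0.9,"y":0,"z":0,"turn":0},
  {"fingers":0.5,"x":1.4,"y":0,"z":0,"turn":0},
  {"fingers":0.5,"x":1.9,"y":0,"z":0,"turn":0},
  {"fingers":0.5,"x":2.3,"y":0,"z":0,"turn":0},
  {"fingers":0.5,"x":2.6,"y":0,"z":0,"turn":0},
  {"fingers":0.5,"x":2.6,"y":0,"z":0,"turn":0},
  {"fingers":0.5,"x":2.6,"y":0,"z":0,"turn":0},
  {"fingers":0.5,"x":2.6,"y":0,"z":0,"turn":0},
  {"fingers":0.5,"x":2.6,"y":0,"z":0,"turn":0},
])

```text
clock: 6.87
position: [392.6, 44.5, 299.1]
ee_rot: [0.721, -0.693, -0.0, 0.0]
contact_force: [0.8, 0.4, -4.2]
gripper_width: 11.0
```

Call:
servo_tool([
  {"fingers":0.5,"x":2.6,"y":0,"z":0,"turn":0.6},
  {"fingers":0.5,"x":2.6,"y":0,"z":0,"turn":0.6},
  {"fingers":0.5,"x":2.6,"y":0,"z":0,"turn":0.6},
  {"fingers":0.5,"x":2.6,"y":0,"z":0,"turn":0.6},
  {"fingers":0.5,"x":2.6,"y":0,"z":0,"turn":0.6},
  {"fingers":0.5,"x":2.6,"y":0,"z":0,"turn":0.6},
  {"fingers":0.5,"x":2.3,"y":0,"z":0,"turn":0.4},
  {"fingers":0.5,"x":1.8,"y":0,"z":0,"turn":0.2},
  {"fingers":0.5,"x":1.3,"y":0,"z":0,"turn":0},
  {"fingers":0.5,"x":0.6,"y":0,"z":0,"turn":0},
])

```text
clock: 7.7
position: [392.9, -171.1, 298.9]
ee_rot: [-0.695, 0.719, 0.0, -0.001]
contact_force: [0.4, 0.6, -3.8]
gripper_width: 10.8
```

Call:
servo_tool([
  {"fingers":0.5,"x":0,"y":0,"z":0,"turn":0},
  {"fingers":0.5,"x":0,"y":0,"z":0,"turn":0},
])

```text
clock: 7.87
position: [393.7, -169.2, 299.1]
ee_rot: [-0.695, 0.719, 0.0, -0.0]
contact_force: [-0.0, 1.0, -3.3]
gripper_width: 10.5
```

Run:
```python
from h import *
snap('side','s6');snap('wrist','w6');snap('top','t6');s=arm.read_state();print(s['clock'],s['position'],s['contact_force'],s['wrist_torque'],s['gripper_width'])
q=s['ee_rot'];print(np.degrees(2*np.arctan2(q[1],q[0])))
```

```text
8.0167 [ 394.20756323 -168.42823557  299.3385985 ] [-0.39021652  0.5444853  -4.12538609] [-0.01630725 -0.04706275  0.01903447] 10.691386896480132
268.2031142377902
```

View pics/s6.png

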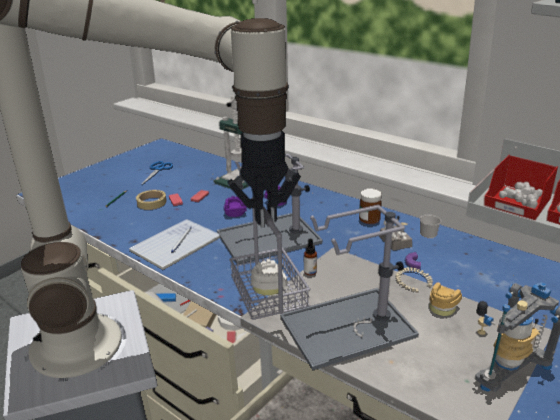

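View pics/w6.png

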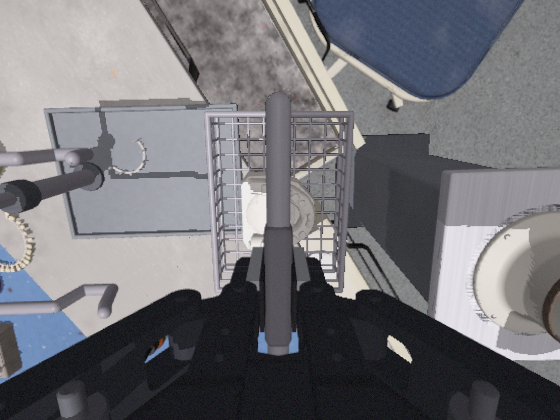

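Run:
```python
from h import *
a=cv2.imread('pics/w6.png')
cv2.imwrite('pics/w6a.png',cv2.resize(a[130:330,0:220],None,fx=3.6,fy=3,interpolation=cv2.INTER_CUBIC))
s=load('w6')
d=s['d']
# all points with height 225..285 and x>430
fx,fy,cx,cy,k=s['K']
pts=[]
for v in range(100,330):
  for u in range(0,240):
    if d[v,u]>0:
      p=pt(s,u,v)
      if 215<p[2]<290 and p[0]>440: pts.append((u,v,*p))
pts=np.array(pts)
for lo,hi in [(-300,-190),(-160,-90)]:
  q=pts[(pts[:,3]>lo)&(pts[:,3]<hi)]
  for x in range(500,600,6):
    r=q[(q[:,2]>=x)&(q[:,2]<x+6)]
    if len(r): print(lo,x,len(r),'y',r[:,3].min().round(1),r[:,3].max().round(1),'zmax',r[:,4].max().round(1),np.median(r[:,4]).round(1))
# bar
for u,v in [(279,110),(279,150),(279,200),(279,240)]: print(np.round(pt(s,u,v),1))
```

```text
-300 500 222 y -224.5 -216.9 zmax 272.5 269.4
-300 506 138 y -224.6 -217.0 zmax 271.7 249.7
-300 512 11 y -224.6 -222.1 zmax 242.5 238.9
-300 518 27 y -224.5 -222.4 zmax 242.8 240.5
-300 524 86 y -224.3 -217.4 zmax 243.5 241.7
-300 530 349 y -224.5 -216.6 zmax 260.1 247.7
-300 536 310 y -225.0 -216.6 zmax 265.6 260.2
-300 542 159 y -225.0 -216.6 zmax 264.5 262.7
-300 548 19 y -224.7 -216.8 zmax 263.3 261.8
-160 500 174 y -129.3 -121.7 zmax 272.2 268.9
-160 506 203 y -129.0 -123.0 zmax 271.1 254.0
-160 512 79 y -129.2 -125.4 zmax 259.4 242.3
-160 518 90 y -128.9 -121.1 zmax 243.7 241.6
-160 524 101 y -128.9 -121.0 zmax 243.5 241.3
-160 530 225 y -129.0 -121.1 zmax 259.3 246.2
-160 536 272 y -129.3 -120.9 zmax 263.9 258.5
-160 542 112 y -129.3 -122.3 zmax 264.7 262.6
-160 548 125 y -129.3 -121.5 zmax 264.3 262.4
-160 554 121 y -129.4 -122.1 zmax 264.7 262.5
-160 560 118 y -129.4 -122.6 zmax 264.4 262.4
-160 566 126 y -129.3 -122.2 zmax 264.8 262.6
-160 572 34 y -129.2 -120.9 zmax 264.2 261.5
[ 391.1 -240.6  321.3]
[ 391.6 -226.2  321.2]
[ 392.2 -206.6  321.1]
[ 392.7 -191.   324.7]
```

View pics/w6a.png

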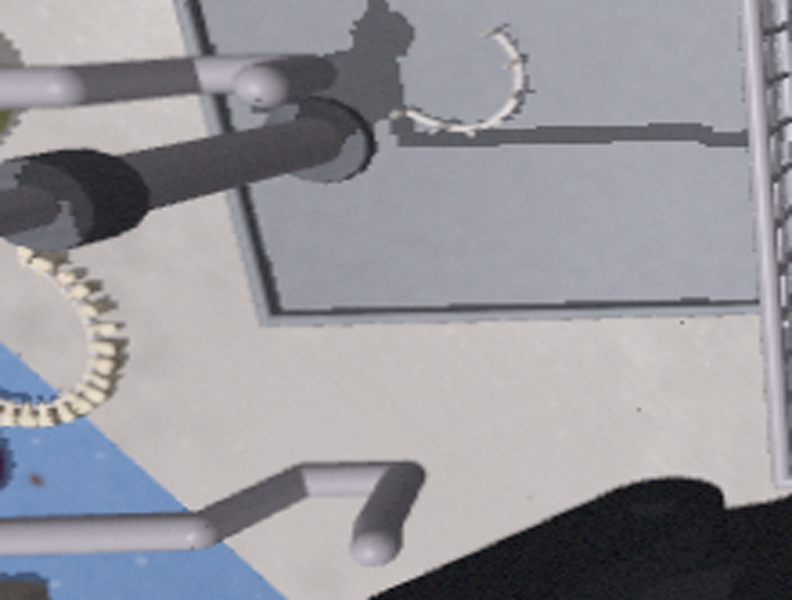

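Run:
```python
from h import *
s=load('w6');d=s['d'];pts=[]
for v in range(100,330):
  for u in range(0,240):
    if d[v,u]>0:
      p=pt(s,u,v)
      if 215<p[2]<290 and p[0]>440: pts.append(p)
pts=np.array(pts)
for lo,hi,yc in [(-300,-190,-220.7),(-160,-90,-125.2)]:
  q=pts[(pts[:,1]>lo)&(pts[:,1]<hi)]
  q=q[abs(q[:,1]-yc)<2.6]
  for z in range(236,274,3):
    for nm,m in [('front',q[:,0]<514),('rear',q[:,0]>520)]:
      r=q[m&(abs(q[:,2]-z)<1.5)]
      if len(r)>2: print(nm,yc,z,len(r),'x med',np.median(r[:,0]).round(1), r[:,0].min().round(1),r[:,0].max().round(1))
# bar centreline
B=[]
for v in range(105,225,4):
  u=np.where((d[v,255:300]>0)&(d[v,255:300]<200))[0]+255
  if len(u): 
    B.append(pt(s,u.mean(),v,np.percentile(d[v,u],20)))
B=np.array(B);print(B[[0,-1]].round(1),np.degrees(np.polyfit(B[:,1],B[:,0],1)[0]))
for x0 in (545,): 
  for yc in (-220.7,-125.2):
    q=pts[(abs(pts[:,1]-yc)<8)&(pts[:,0]>x0)]; print(yc,len(q))
```

```text
front -220.7 239 13 x med 510.7 509.8 511.5
front -220.7 242 12 x med 509.6 509.1 510.7
rear -220.7 242 115 x med 529.4 521.7 533.5
front -220.7 245 13 x med 509.0 508.4 509.4
rear -220.7 245 38 x med 532.8 531.1 535.1
front -220.7 248 12 x med 508.2 507.5 509.1
rear -220.7 248 47 x med 533.5 532.1 535.2
front -220.7 251 14 x med 507.0 506.4 507.6
rear -220.7 251 38 x med 534.4 532.9 536.2
front -220.7 254 14 x med 506.3 505.9 507.0
rear -220.7 254 48 x med 535.2 533.5 536.9
front -220.7 257 12 x med 505.5 504.8 506.5
rear -220.7 257 52 x med 535.9 533.0 537.9
front -220.7 260 6 x med 504.2 503.3 504.6
rear -220.7 260 64 x med 537.2 534.4 540.1
front -220.7 263 6 x med 502.4 502.0 503.8
rear -220.7 263 192 x med 542.5 536.8 549.1
front -220.7 266 14 x med 501.3 500.5 502.0
rear -220.7 266 3 x med 541.0 540.9 542.6
front -220.7 269 81 x med 502.0 500.0 507.9
front -220.7 272 68 x med 504.1 500.9 506.7
front -125.2 236 6 x med 512.3 511.9 513.8
front -125.2 239 13 x med 511.3 510.8 513.5
rear -125.2 239 15 x med 527.5 521.3 537.1
front -125.2 242 14 x med 510.6 509.4 512.1
rear -125.2 
[... 204 characters left out ...]
3
front -125.2 251 17 x med 508.0 506.8 509.4
rear -125.2 251 42 x med 534.9 532.6 536.9
front -125.2 254 16 x med 507.1 506.0 513.6
rear -125.2 254 27 x med 535.8 534.5 538.2
front -125.2 257 16 x med 506.7 505.4 512.1
rear -125.2 257 40 x med 536.5 535.0 566.1
front -125.2 260 14 x med 504.9 503.5 512.9
rear -125.2 260 53 x med 537.7 535.7 574.6
front -125.2 263 13 x med 503.9 502.1 510.7
rear -125.2 263 427 x med 554.8 536.8 573.8
front -125.2 266 20 x med 501.9 500.6 509.3
rear -125.2 266 5 x med 569.4 544.4 571.7
front -125.2 269 64 x med 502.7 500.6 508.5
front -125.2 272 42 x med 504.1 501.9 506.9
[[ 391.6 -242.3  321.6]
 [ 393.1 -198.   321.5]] 1.8293247587191253
-220.7 96
-125.2 578
```

Call:
servo_tool([
  {"fingers":0.5,"x":0.15,"y":0,"z":0,"turn":-0.7},
  {"fingers":0.5,"x":0.2,"y":0,"z":0,"turn":-0.7},
  {"fingers":0.5,"x":0,"y":-0.6,"z":0,"turn":0},
  {"fingers":0.5,"x":0,"y":-1.2,"z":0,"turn":0},
  {"fingers":0.5,"x":0,"y":-1.6,"z":0,"turn":0},
  {"fingers":0.5,"x":0,"y":-1.6,"z":0,"turn":0},
  {"fingers":0.5,"x":0,"y":-1.6,"z":0,"turn":0},
  {"fingers":0.5,"x":0,"y":-1.6,"z":0,"turn":0},
  {"fingers":0.5,"x":0,"y":-1.5,"z":0,"turn":0},
  {"fingers":0.5,"x":0,"y":-1.3,"z":0,"turn":0},
])

```text
clock: 8.85
position: [506.6, -173.3, 298.6]
ee_rot: [-0.704, 0.71, -0.0, -0.0]
contact_force: [-0.3, 0.7, -3.9]
gripper_width: 11.0
```

Call:
servo_tool([
  {"fingers":0.5,"x":0,"y":-1.0,"z":0,"turn":0},
  {"fingers":0.5,"x":0,"y":-0.8,"z":0,"turn":0},
  {"fingers":0.5,"x":0,"y":-0.3,"z":0,"turn":0},
  {"fingers":0.5,"x":0,"y":0,"z":0,"turn":0},
  {"fingers":0.5,"x":0,"y":0,"z":0,"turn":0},
  {"fingers":0.5,"x":0,"y":0,"z":0,"turn":0},
])

```text
clock: 9.35
position: [524.7, -173.5, 299.5]
ee_rot: [-0.704, 0.71, 0.0, -0.0]
contact_force: [0.4, -0.2, -4.2]
gripper_width: 10.9
```

Run:
```python
from h import *
snap('wrist','w7');snap('side','s7');s=arm.read_state();print(s['clock'],s['position'],s['contact_force'],s['wrist_torque'],s['gripper_width'])
q=s['ee_rot'];print(np.degrees(2*np.arctan2(q[1],q[0])))
a=cv2.imread('pics/w7.png'); cv2.imwrite('pics/w7c.png',cv2.resize(a[80:300,180:400],None,fx=2.7,fy=2.7,interpolation=cv2.INTER_CUBIC))
a=cv2.imread('pics/s7.png'); cv2.imwrite('pics/s7c.png',cv2.resize(a[140:370,250:430],None,fx=2.6,fy=2.6,interpolation=cv2.INTER_CUBIC))
```

```text
9.45 [ 524.73254609 -173.56813791  299.69882917] [-0.65569509  0.31102217 -3.36726078] [-0.00087611  0.01865675  0.02035527] 10.8846821018281
269.53736268028666
```

View pics/w7c.png

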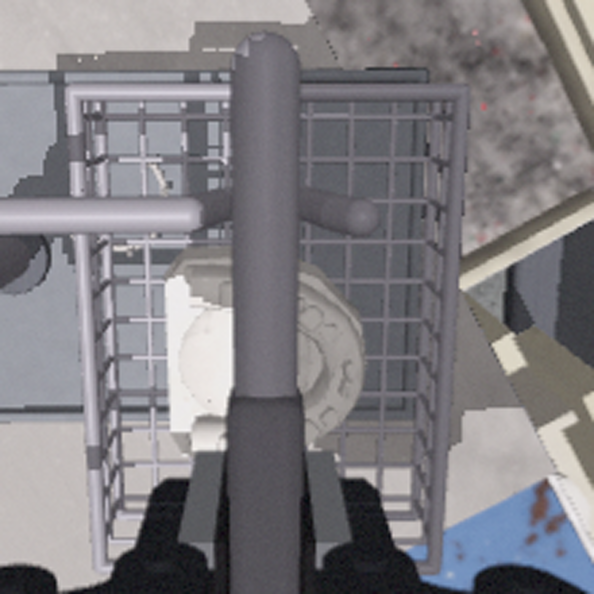

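View pics/s7c.png

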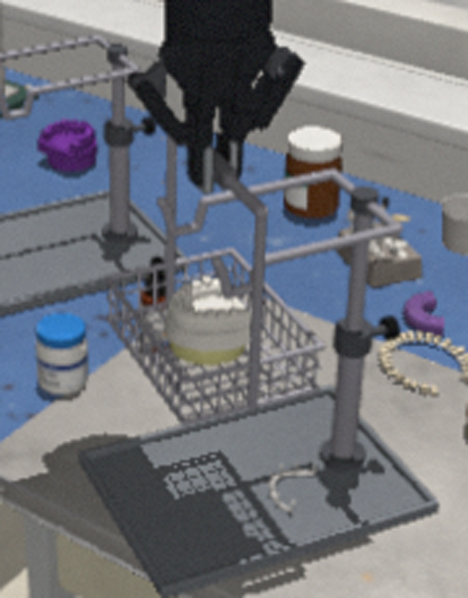

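Run:
```python
from h import *
s=load('w7');d=s['d'];pts=[]
for v in range(80,300):
  for u in range(150,400):
    if d[v,u]>0:
      p=pt(s,u,v)
      if 215<p[2]<335 and -260<p[1]<-195: pts.append(p)
pts=np.array(pts)
b=pts[pts[:,2]>300]
for y in range(-250,-196,10):
  r=b[abs(b[:,1]-y)<2]
  if len(r): print('bar',y,r[:,0].min().round(1),r[:,0].max().round(1),r[:,2].max().round(1))
q=pts[(pts[:,2]<285)]
for z in range(236,275,3):
    for nm,m in [('front',q[:,0]<518),('rear',q[:,0]>=518)]:
      r=q[m&(abs(q[:,2]-z)<1.5)]
      if len(r)>2: print(nm,z,len(r),'x',r[:,0].min().round(1),np.median(r[:,0]).round(1),r[:,0].max().round(1),'y',r[:,1].min().round(1),r[:,1].max().round(1))
```

```text
bar -250 519.5 529.0 323.5
bar -240 519.5 529.1 323.0
bar -230 519.5 528.9 323.5
bar -220 519.4 529.1 323.4
bar -210 519.9 529.3 323.1
bar -200 518.9 530.3 326.1
front 239 4 x 514.0 514.9 515.9 y -224.7 -224.7
rear 239 7 x 532.4 533.2 534.4 y -224.9 -217.4
front 242 4 x 515.4 516.0 516.0 y -224.3 -217.6
rear 242 13 x 532.3 532.5 534.2 y -224.5 -217.6
front 245 10 x 513.7 515.5 516.1 y -224.6 -217.8
rear 245 23 x 532.3 533.7 537.2 y -224.8 -217.4
front 248 21 x 512.0 515.6 516.2 y -224.8 -217.6
rear 248 17 x 532.9 533.9 535.7 y -224.5 -217.8
front 251 24 x 511.6 514.5 515.7 y -224.6 -217.9
rear 251 24 x 533.9 535.0 537.9 y -224.8 -218.7
front 254 24 x 510.0 513.5 514.7 y -224.8 -217.1
rear 254 26 x 534.4 535.8 539.0 y -224.9 -217.2
front 257 22 x 510.3 513.1 513.7 y -224.5 -217.6
rear 257 24 x 535.9 536.5 539.9 y -224.6 -217.7
front 260 27 x 508.2 512.0 513.2 y -224.8 -217.2
rear 260 279 x 536.4 567.5 597.9 y -224.8 -216.8
front 263 45 x 507.7 510.6 512.2 y -224.8 -217.1
rear 263 1166 x 537.3 567.4 597.2 y -224.7 -217.2
front 266 46 x 500.9 509.1 510.7 y -224.7 -217.3
rear 266 25 x 540.6 568.5 595.8 y -222.2 -219.5
front 269 114 x 501.0 505.6 509.8 y -224.7 -217.1
front 272 60 x 501.4 505.1 508.5 y -223.4 -218.0
```

Call:
servo_tool([
  {"fingers":0.5,"x":0,"y":0,"z":0.4,"turn":0},
  {"fingers":0.5,"x":0,"y":0,"z":0.8,"turn":0},
  {"fingers":0.5,"x":0,"y":0,"z":0.9,"turn":0},
  {"fingers":0.5,"x":0,"y":0,"z":0.9,"turn":0},
  {"fingers":0.5,"x":0,"y":0,"z":0.9,"turn":0},
  {"fingers":0.5,"x":0,"y":0,"z":0.7,"turn":0},
  {"fingers":0.5,"x":0,"y":0,"z":0.5,"turn":0},
  {"fingers":0.5,"x":0,"y":0,"z":0.3,"turn":0},
  {"fingers":0.5,"x":0,"y":0,"z":0.2,"turn":0},
  {"fingers":0.5,"x":0,"y":0,"z":0.1,"turn":0},
])

```text
clock: 10.28
position: [525.4, -173.6, 242.2]
ee_rot: [-0.704, 0.71, -0.0, -0.0]
contact_force: [-0.0, 0.2, -4.1]
gripper_width: 11.4
```

Call:
servo_tool([
  {"fingers":0.5,"x":0,"y":0,"z":0.1,"turn":0},
  {"fingers":0.5,"x":0,"y":0,"z":0.1,"turn":0},
  {"fingers":0.5,"x":0,"y":0,"z":0,"turn":0},
])

```text
clock: 10.53
position: [525.3, -173.5, 240.4]
ee_rot: [-0.704, 0.71, -0.0, 0.0]
contact_force: [-0.8, -0.2, -3.5]
gripper_width: 10.9
```

Call:
servo_tool([
  {"fingers":0.5,"x":0,"y":0,"z":0.1,"turn":0},
  {"fingers":0.5,"x":0,"y":0,"z":0,"turn":0},
])

```text
clock: 10.7
position: [525.2, -173.5, 239.3]
ee_rot: [-0.704, 0.71, -0.0, 0.0]
contact_force: [-0.8, -0.1, -4.2]
gripper_width: 10.9
```

Call:
servo_tool([
  {"fingers":0.5,"x":0,"y":0,"z":0.1,"turn":0},
  {"fingers":0.5,"x":0,"y":0,"z":0.1,"turn":0},
  {"fingers":0.5,"x":0,"y":0,"z":0.1,"turn":0},
  {"fingers":0.5,"x":0,"y":0,"z":0,"turn":0},
])

```text
clock: 11.03
position: [525.1, -173.5, 236.0]
ee_rot: [-0.704, 0.71, 0.0, -0.0]
contact_force: [-0.9, 0.9, -3.6]
gripper_width: 11.0
```

Call:
servo_tool([
  {"fingers":0.5,"x":0,"y":0,"z":0.1,"turn":0},
  {"fingers":0.5,"x":0,"y":0,"z":0.1,"turn":0},
  {"fingers":0.5,"x":0,"y":0,"z":0,"turn":0},
])

```text
clock: 11.28
position: [525.1, -173.5, 234.0]
ee_rot: [-0.704, 0.71, 0.0, -0.0]
contact_force: [-0.7, -0.6, -3.0]
gripper_width: 11.1
```

Call:
servo_tool([
  {"fingers":0.5,"x":0,"y":0,"z":0.1,"turn":0},
  {"fingers":0.5,"x":0,"y":0,"z":0,"turn":0},
])

```text
clock: 11.45
position: [525.2, -173.5, 233.1]
ee_rot: [-0.704, 0.71, 0.0, -0.0]
contact_force: [0.6, 0.5, -4.0]
gripper_width: 10.8
```

Call:
servo_tool([
  {"fingers":0.5,"x":0,"y":0,"z":0.1,"turn":0},
  {"fingers":0.5,"x":0,"y":0,"z":0,"turn":0},
])

```text
clock: 11.62
position: [525.1, -173.5, 232.1]
ee_rot: [-0.704, 0.71, 0.0, -0.0]
contact_force: [-0.2, -0.2, -4.1]
gripper_width: 11.1
```

Call:
servo_tool([
  {"fingers":0.5,"x":0,"y":0,"z":0.05,"turn":0},
  {"fingers":0.5,"x":0,"y":0,"z":0,"turn":0},
])

```text
clock: 11.78
position: [525.2, -173.5, 231.7]
ee_rot: [-0.704, 0.71, 0.0, -0.0]
contact_force: [-0.4, 0.0, -4.6]
gripper_width: 10.8
```

Call:
servo_tool([
  {"fingers":0.5,"x":0,"y":0,"z":0.05,"turn":0},
  {"fingers":0.5,"x":0,"y":0,"z":0,"turn":0},
])

```text
clock: 11.95
position: [525.2, -173.5, 231.2]
ee_rot: [-0.704, 0.71, 0.0, -0.0]
contact_force: [0.5, -0.3, -4.8]
gripper_width: 10.9
```

Call:
servo_tool([
  {"fingers":0.5,"x":0,"y":0,"z":0.05,"turn":0},
  {"fingers":0.5,"x":0,"y":0,"z":0,"turn":0},
])

```text
clock: 12.12
position: [525.2, -173.5, 230.7]
ee_rot: [-0.704, 0.71, 0.0, -0.0]
contact_force: [0.9, 0.0, -3.8]
gripper_width: 10.9
```

Call:
servo_tool([
  {"fingers":0.5,"x":0,"y":0,"z":0.05,"turn":0},
  {"fingers":0.5,"x":0,"y":0,"z":0,"turn":0},
])

```text
clock: 12.28
position: [525.2, -173.5, 230.2]
ee_rot: [-0.704, 0.71, 0.0, -0.0]
contact_force: [0.3, -0.2, -4.3]
gripper_width: 10.9
```

Call:
servo_tool([
  {"fingers":0.5,"x":0,"y":0,"z":0.05,"turn":0},
  {"fingers":0.5,"x":0,"y":0,"z":0,"turn":0},
])

```text
clock: 12.45
position: [525.3, -173.6, 229.8]
ee_rot: [-0.704, 0.71, -0.0, 0.0]
contact_force: [0.0, 0.3, -3.9]
gripper_width: 11.0
```

Call:
servo_tool([
  {"fingers":0.5,"x":0,"y":0,"z":0.05,"turn":0},
  {"fingers":0.5,"x":0,"y":0,"z":0,"turn":0},
])

```text
clock: 12.62
position: [525.3, -173.6, 229.7]
ee_rot: [-0.704, 0.71, -0.0, 0.0]
contact_force: [-0.5, 0.7, -2.4]
gripper_width: 11.1
```

Call:
servo_tool([
  {"fingers":0.5,"x":0,"y":0,"z":0.05,"turn":0},
  {"fingers":0.5,"x":0,"y":0,"z":0,"turn":0},
])

```text
clock: 12.78
position: [525.4, -173.6, 229.6]
ee_rot: [-0.704, 0.71, -0.0, 0.0]
contact_force: [-2.2, 1.2, -0.1]
gripper_width: 11.0
```

Call:
servo_tool([
  {"fingers":0.5,"x":0,"y":0,"z":0.03,"turn":0},
  {"fingers":0.5,"x":0,"y":0,"z":0,"turn":0},
])

```text
clock: 12.95
position: [525.4, -173.6, 229.4]
ee_rot: [-0.704, 0.71, -0.0, 0.0]
contact_force: [-2.2, 2.0, 3.6]
gripper_width: 11.0
```

Run:
```python
from h import *
snap('wrist','w8');snap('side','s8');s=arm.read_state();print(s['clock'],s['position'],s['contact_force'],s['wrist_torque'],s['gripper_width'])
a=cv2.imread('pics/w8.png'); A=cv2.resize(a[80:300,180:400],None,fx=1.8,fy=1.8,interpolation=cv2.INTER_CUBIC)
b=cv2.imread('pics/s8.png'); B=cv2.resize(b[190:322,290:410],(360,396),interpolation=cv2.INTER_CUBIC)
cv2.imwrite('pics/c8.png',np.hstack([A,B]))
s=load('w8');d=s['d'];pts=[]
for v in range(80,300):
  for u in range(150,400):
    if d[v,u]>0:
      p=pt(s,u,v)
      if 215<p[2]<335 and -260<p[1]<-195: pts.append(p)
pts=np.array(pts)
for y in (-250,-240,-235,-210,-205):
  r=pts[(abs(pts[:,1]-y)<2)]; r=r[(abs(r[:,0]-525)<8)]
  print(y,r[:,0].min().round(1),r[:,0].max().round(1),r[:,2].max().round(1))
q=pts[abs(pts[:,1]+220.7)<3]
for x in range(498,550,3):
  r=q[abs(q[:,0]-x)<1.5]
  if len(r): print(x,r[:,2].max().round(1),end='; ')
```

```text
13.05 [ 525.4322321  -173.6021327   229.44268895] [-3.07542085  1.79755207  3.85267076] [ 0.40571225  0.74956644 -0.06234917] 10.648775117867864
-250 520.2 529.7 252.7
-240 520.2 529.8 253.6
-235 520.2 529.9 253.5
-210 520.5 530.0 253.4
-205 520.5 530.1 253.3
501 271.3; 504 272.4; 507 272.7; 510 269.3; 513 263.1; 516 253.7; 519 248.7; 522 253.2; 525 253.7; 528 252.8; 531 249.7; 534 255.8; 537 263.3; 540 264.3; 543 265.3; 546 265.0; 549 264.4;
```

View pics/c8.png

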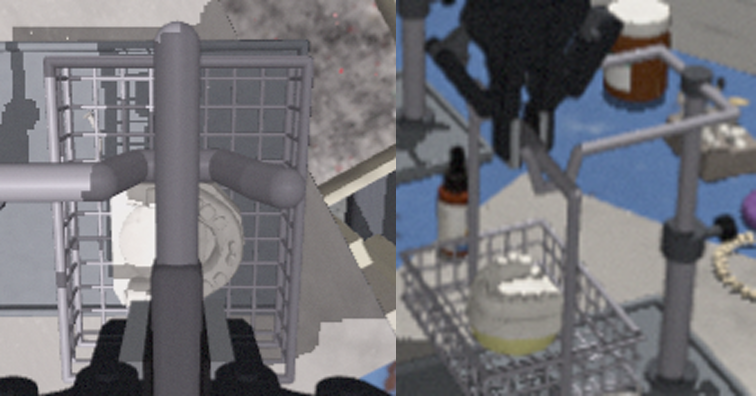

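Call:
servo_tool([
  {"fingers":1.3,"x":0,"y":0,"z":0,"turn":0},
  {"fingers":1.5,"x":0,"y":0,"z":0,"turn":0},
  {"fingers":2,"x":0,"y":0,"z":0,"turn":0},
  {"fingers":3,"x":0,"y":0,"z":0,"turn":0},
  {"fingers":4.5,"x":0,"y":0,"z":0,"turn":0},
  {"fingers":5,"x":0,"y":0,"z":0,"turn":0},
  {"fingers":5,"x":0,"y":0,"z":0,"turn":0},
])

```text
clock: 13.63
position: [525.3, -173.6, 228.4]
ee_rot: [-0.704, 0.71, -0.0, -0.0]
contact_force: [-0.1, 1.0, -0.3]
gripper_width: 49.7
```

Run:
```python
from h import *
snap('wrist','w9');s=arm.read_state();print(s['clock'],s['position'],s['contact_force'],s['wrist_torque'],s['gripper_width'])
```

```text
13.6833 [ 525.29115988 -173.55273582  228.45939052] [-0.38842566  0.57803158  0.06411303] [-0.02498963 -0.03337255 -0.03408203] 49.7552269435278
```

View pics/w9.png

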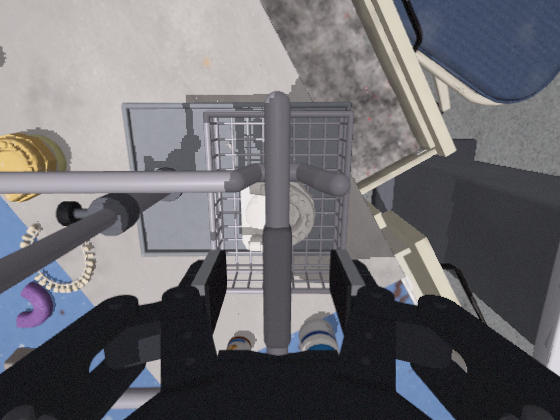

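Released with the bar seated between the pads and zero contact force. Straight up now.

Call:
servo_tool([
  {"fingers":5,"x":0,"y":0,"z":-0.4,"turn":0},
  {"fingers":5,"x":0,"y":0,"z":-1,"turn":0},
  {"fingers":5,"x":0,"y":0,"z":-1.5,"turn":0},
  {"fingers":5,"x":0,"y":0,"z":-2,"turn":0},
  {"fingers":5,"x":0,"y":0,"z":-2,"turn":0},
  {"fingers":5,"x":0,"y":0,"z":-2,"turn":0},
  {"fingers":5,"x":0,"y":0,"z":-2,"turn":0},
  {"fingers":5,"x":0,"y":0,"z":-1,"turn":0},
  {"fingers":5,"x":0,"y":0,"z":0,"turn":0},
  {"fingers":5,"x":0,"y":0,"z":0,"turn":0},
])

```text
clock: 14.52
position: [525.1, -173.3, 347.6]
ee_rot: [-0.704, 0.71, -0.0, 0.0]
contact_force: [0.3, 0.2, -0.3]
gripper_width: 49.9
```

Run:
```python
from h import *
snap('wrist','w10');snap('side','s10');s=arm.read_state();print(s['clock'],s['position'],s['contact_force'],s['gripper_width'])
s=load('w10');d=s['d'];pts=[]
for v in range(50,380):
  for u in range(100,420):
    if d[v,u]>0:
      p=pt(s,u,v)
      if 215<p[2]<275 and abs(p[0]-524)<40: pts.append(p)
pts=np.array(pts)
for y in (-245,-235,-210,-200,-190,-170,-150,-135,-115,-105):
  r=pts[(abs(pts[:,1]-y)<2)]; r=r[(abs(r[:,0]-525)<9)]
  if len(r):print(y,r[:,0].min().round(1),r[:,0].max().round(1),r[:,2].max().round(1))
b=cv2.imread('pics/s10.png'); cv2.imwrite('pics/s10c.png',cv2.resize(b[150:370,210:430],None,fx=2.7,fy=2.7,interpolation=cv2.INTER_CUBIC))
```

```text
14.6167 [ 524.63135564 -173.29376493  346.0671081 ] [-0.37168715  0.57841584 -0.25280591] 50.206594810912414
-245 520.8 529.7 254.0
-235 520.8 529.8 253.3
-210 520.9 530.2 252.7
-200 520.1 531.2 256.4
-190 520.3 531.1 255.7
-170 520.3 531.4 256.3
-150 520.4 531.7 256.1
-135 522.0 530.4 252.9
-115 522.1 530.6 253.3
-105 522.2 530.7 253.1
```

View pics/w10.png

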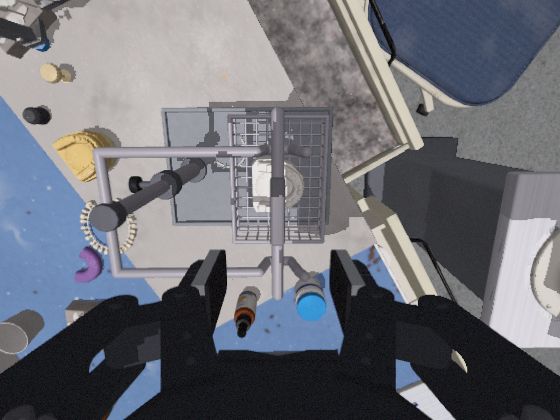

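View pics/s10c.png

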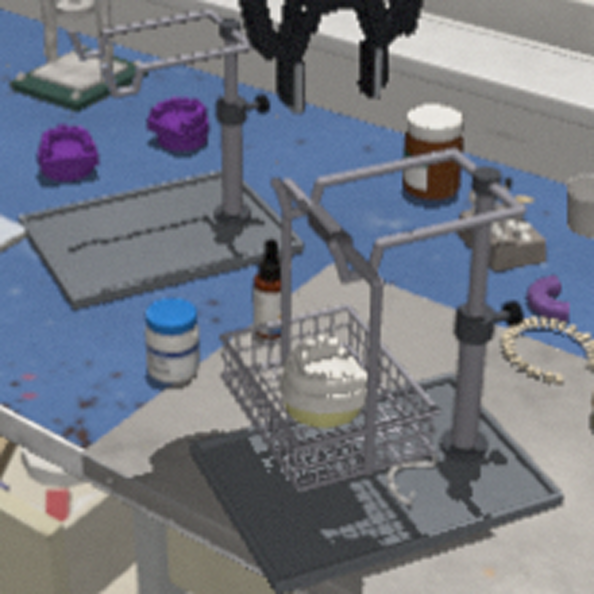

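Basket hangs level (bar top z ≈ 253 at both ends, seated between tips and prongs), cast inside, gripper clear, bottle, jar and framework untouched. Handing in.

```bash
python3 -c "
from bench import arm
print(arm.job_done())"
```

```text
the job is handed in; nothing more can be done
None
```

The basket now hangs by its bar in the drying stand's twin hook, with the cast still inside, and I handed the job in at about 14.6 s.

- **Carrying:** I gripped the sleeve, lifted the basket about 50 mm off the rinse stand's hooks, and drew it forward clear of them. I then carried it level at a bar height of about 317 mm, over the bottle and jar, without setting it down.
- **Feeling for the hook:** I lowered it in steps of 0.5 to 1 mm near the seat. The vertical force went from about -4 N (the basket's weight) to about +4 N pressing down, and the bar touched at about 248 mm. A wrist torque at that moment suggested the +y prong touched slightly before the other, so the basket may have settled by a fraction of a millimetre on release.
- **Last checks:**
  - The bar lies between the front tips and the prongs on both sides, and its top reads 253 to 254 mm along its length, so it is level.
  - The cast is in the basket.
  - The dropper bottle, jar and framework look unmoved in the side picture.
  - The gripper is about 115 mm above and touching nothing.
- **A disagreement:** the first estimate of the hook's height from the fixed cameras was about 241 mm. The wrist camera's 248 mm agreed with where contact was felt.

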